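Sharpen a drill: start the machine, key the chuck into the port and hold it home

ROBOT

A 6-joint arm with a two-finger parallel gripper is mounted at the origin on the work surface. World frame = base frame: x ahead of the robot, y to its left, z up, the work surface at z = 0. Lengths are in m, angles in degrees, forces in N, time in s.
With the tool pointing down it reaches from about 0.4 to 0.825 m from the base axis. Payload 7 kg.
Tool frame: the origin (TCP) lies at the centre of the arm's flange, where the gripper is bolted on; the fingertips stand 178 mm ahead of it and the grasp point (between the pads) lies 159 mm ahead of it (tip_reach is the distance from the TCP to the fingertips, in m); z points along the fingers, y is the line along which they close (so a half turn about z gives the same grasp; the last joint's range is limited). The gripper opens to 88 mm and grips with 3 to 60 N. Pads are 19 mm wide; open, the fingers measure 130 mm over their backs; the gripper's body (78 mm by 193 mm) begins 47 mm behind the grasp point.
Start: joints at [93.742, 20.546, 0.682, 0, -70.136, -16.507], TCP at [0.149, 0.658, 0.405] pointing down, gripper open.
Joint ranges: [-176.03, 176.03], [-82.01, 121.73], [-58.28, 71.71], [-173.87, 95.51], [-174.79, -0.11], [-173.66, 173.66]. Speed limits (degrees/s): [136.94, 136.94, 172.46, 180, 180, 180].

INTERFACE

Orientations are given as [roll, pitch, yaw] about the fixed x, y, z axes, in that order (R = Rz(yaw) Ry(pitch) Rx(roll)).
In Python, from plant import * gives the robot as it stands.
- The arm moves only by the shell command python3 -m handwheel 'ROWS'. ROWS is JSON, a list of rows, each a list of 7 numbers: the opening, from -1 (shut) to 1 (fully open), then the shift along the tool's x, y, z as a fraction of full scale, then the turn, a rotation vector about the tool's x, y, z as a fraction of full scale. A call has 1 to 5 rows; each row shifts and turns the commanded pose from where the row before left it, along the tool's axes as they then stand; what a row does not reach is not made up. Full scale, the value 1, is 0.025 m for a shift and 6 degrees for a turn. A row lasts 1/8 s, in which the tool goes at most 62.5 mm and 10.7 degrees, less where a joint would pass 70% of its speed; a pose out of reach is approached as far as the arm can. A call with a number of a shift or a turn outside -1 to 1 is refused whole. A call with a gripper value outside its range is refused whole. The fingers move at their own pace and stop on an object; the grip force is fixed at half the most. Time passes only in rows, so rows that do not move let the fingers close. It gives the time, the measured TCP pose, the force, the opening and the grip force at its end, in the units of the state.
- get_obs(): the state, without advancing time (a new reading comes with each control period).
- snapshot(name): name is "side" or "top" or "wrist"; returns a dict with "color" (400x640x3 uint8, red, green, blue), "fx", "fy", "cx", "cy" (pixels), "k1" (the pictures are not rectified: a ray, as slopes to the right and down, at radius r is drawn at 1 + k1 r^2 times it, then the intrinsics apply), "R" (3x3) and "t" (3): a world point X has camera coordinates R X + t; the wrist camera has in their place "tool_from_camera" (4x4, takes a point from camera to tool coordinates, whose origin is the TCP and whose axes are the flange's). Camera axes: x right, y down, z forward; pixel columns grow to the right and rows downward; lengths in m; the calibration is good to about 2 mm. A picture is of the moment at which its call begins: read the wrist's pose just before it. There is no depth.
- close_job(): hands the job in; it is judged then, once.
The state is a dict: "clock": time; "joint_pos": joint angles; "qvel": joint speeds; "tau": joint torques, N m; "tool_pos": TCP position; "orientation": TCP orientation; "force": force on the tool from outside, world axes, zero at the start; "moment": the same for the moment, N m; "opening": finger opening in m; "gripper_force": force on a finger pad.
Only numpy, scipy, OpenCV 4.12 (cv2) and the standard library are available. Lean on these libraries where they do the work, as an engineer would, in place of code of your own. Each camera call takes 0.05 s, during which the arm holds its last target. There are 200 camera calls.

TASK

Sharpen the drill that is clamped in the chuck with the black knurled collar: first start the sharpening machine by pressing its green button fully down and letting it come back up. Then take that chuck from the wooden stand, put it drill point down into the port on top of the machine, turn it by the knurled collar until the slot across its foot drops over the hidden pins, and push it fully home, flange flat on the rim, against the spring. Do not press the red stop button, leave everything else on the bench where it is, and finish while still holding the chuck pushed home: do not let go.

Things in the scene. Friction and masses are not known exactly. Their poses are not given: they have to be found in the camera images.
- chuck: Loose steel drill chuck, 0.3 kg, upright in one of the stand's holes at any yaw: black knurled collar, brass-coloured 8 mm drill in it. Origin: centre of the underside of its foot, z up the axis. Above it: skirt 30 mm dia to 34 mm, flange 48 mm dia 34 to 40, collar 40 to 70, cone to 77, drill shank 8 mm dia to 94; the drill point stands 10 mm below the origin.
- collar (a point): On the chuck's axis at mid-grip of its black knurled collar (40 mm dia), 60 mm above the chuck's origin, 20 mm above the flange's top. Grip here, fingertips above the flange. The slot across the chuck's foot is hidden from above: 11 mm wide, 14 mm high, open at both ends, along the chuck's x axis; so the chuck fits the same every half turn.
- port (a point): Centre of the flat top rim of the machine's port, a vertical steel sleeve 54 mm outside dia standing 30 mm above the blue head; z up. Bore 33 mm dia (the chuck's skirt has 1.5 mm play all round), mouth widening to 40 mm dia over the top 5 mm. Fully home, the chuck's origin is 34 mm below this point and its flange lies flat on the rim.
- pin_level (a point): On the port's axis, 22 mm below the rim: top of two opposite round pins (5 mm dia, from the bore's wall to 7 mm from the axis). Their direction differs each time and is not given: find it by feel; it repeats every half turn. A chuck not in line stands on them, origin here; in line within about 10 degrees it drops 7 mm onto the stop ring.
- stop_ring (a joint): Brass spring stop ring in the port, below the pins: 0 m up, 0.005 m when the chuck is pushed fully home; the spring gives 5 N at 0 and 10 N at 0.005, more than the chuck's weight, so the chuck rises again if it is let go.
- machine: Drill sharpening machine, fixed to the bench; blue head and motor on a grey base 180 mm (x) by 310 mm (y). Origin: centre of its underside; its front faces its own -x, its length runs along its y. The port lies at y = -85 mm, rim 155 mm high; the head's top is 125 mm high, the two buttons stand on the black switch box (top 130 mm high) on the motor.
- start (a joint): Travel of the green start button: 0 m up, 0.006 m fully down; 5 N holds it fully down, it springs back up when let go.
- start_top (a point): Centre of the top face of the green start button, 24 mm dia, facing up. It stands 10 mm above its steel housing ring (40 mm dia, 12 mm high), and still 4 mm when fully down.
- stop (a joint): Travel of the red stop button, 56 mm from the green one on the same box, farther from the port: 0 m up, 0.006 m down. Not to be pressed.
- stand: Fixed wooden block 72 mm (x) by 168 mm (y), 50 mm high, origin at the centre of its underside; two through holes 35 mm dia at y = -45 and +45 mm hold the two chucks by their flanges, so that the chuck's origin stands 16 mm above the bench.
- spare_chuck: Loose second chuck in the other hole of the stand: same shape, but its collar is bright aluminium and it holds no drill. Leave it alone. Origin: centre of the underside of its foot.
- carton: Red carton, 80 x 150 x 50 mm, loose on the bench; origin under its centre. Leave alone.
- tape: Grey roll of tape lying flat, 110 mm dia, 48 mm high; origin under its centre. Leave alone.
- oil: Green oil bottle with a red cap, 52 mm dia, 150 mm high; origin under its centre. Leave alone.
- wrench: Combination wrench lying flat, 170 mm long, 8 mm thick; origin under its middle. Leave alone.
- wire_brush: Wire brush with a wooden handle lying flat, 200 mm long, 20 mm high; origin under its middle. Leave alone.
- padlock: Brass padlock lying flat, 40 x 60 mm, 16 mm high; origin under its brass body. Leave alone.
- drill_tin: Blue tin with drill bits standing in it, 64 mm dia, 60 mm high (bits to 110 mm); origin under its centre. Leave alone.
Not all that is in view belongs to the job. Leave any purple look-alike of the chuck alone. What is shaped like the stand but orange is not meant.

How it is judged (in metres and radians):
On the way, in this order (a step that is already met when the one before it is completed fails the run):
1. the green start button is pressed fully down (value of joint start above 0.005 m), for 0.1 s.
2. the green start button is released and back up (value of joint start below 0.001 m), for 0.1 s.
3. the chuck is keyed over the pins and pushed fully home in the port, its flange on the rim (z of chuck in the frame of port below -0.0325 m and horizontal distance between chuck and port below 0.004 m and value of joint stop_ring above 0.0035 m and contact force between the fingers and chuck above 2 N), for 0.3 s.
At the end, for the whole second after the job is handed in: The gripper still holds the black-collared chuck (over 2 N) still and upright (5 deg) in the port, within 4 mm of its axis, pushed home: flange within 1.5 mm of the rim, stop ring pressed in more than 3.5 of its 5 mm. Both buttons are up (all of step 3 and angle between chuck's own z axis and vertical below 0.08 rad and linear speed of chuck below 0.02 m/s and value of joint each of start, stop below 0.001 m); the arm keeps its last pose, push and grip.
It fails at once if the red stop button is pressed (value of joint stop above 0.003 m).
It fails at once if the spare chuck is disturbed (distance of spare_chuck from where it was at the start of the episode above 0.02 m or angle between spare_chuck's own z axis and vertical above 0.35 rad).
It fails at once if something else on the bench is shoved aside or knocked over (distance of any of carton, tape, oil, wrench, wire_brush, padlock, drill_tin from where it was at the start of the episode above 0.03 m or angle between any of oil, drill_tin's own z axis and vertical above 0.5 rad).
It also fails if it takes over 64 s, if anything falls off the work surface, if the arm or the gripper's body presses on something with over 40 N, if the wrist force passes 120 N, or if a joint passes its speed limit or range.

## Working session

There is one attempt and no reset: what is moved stays moved. The work goes in short steps, Python scripts to look and compute and a shell command to move; the robot and the scene stay as the last step left them, time stands still between calls to the robot, and variables do not carry over. Pictures are saved under pics/ and viewed, at most 10 in all, crops included, and the job is handed in when it is done.

```bash
mkdir -p pics
cat > h.py <<'E'
from plant import *
import numpy as np, cv2
from scipy.spatial.transform import Rotation as Ro
def cam(s):
    if "R" in s: return np.array(s["R"]),np.array(s["t"])
    o=get_obs(); T=np.eye(4); T[:3,:3]=Ro.from_euler('xyz',o["orientation"],degrees=True).as_matrix(); T[:3,3]=o["tool_pos"]
    W=np.linalg.inv(T@np.array(s["tool_from_camera"])); return W[:3,:3],W[:3,3]
def ray(s,u,v):
    R,t=cam(s); K=np.array([[s["fx"],0,s["cx"]],[0,s["fy"],s["cy"]],[0,0,1.]])
    p=cv2.undistortPoints(np.array([[[u,v]]],float),K,np.array([s["k1"],0,0,0,0.]))[0,0]
    return -R.T@t, R.T@np.array([p[0],p[1],1])
def onz(s,u,v,z):
    c,d=ray(s,u,v); return c+d*(z-c[2])/d[2]
def save(s,n): cv2.imwrite(f"pics/{n}.png",s["color"][...,::-1])
E
python3 - <<'E'
from h import *
print(get_obs())
for n in("top","side"):
    s=snapshot(n); save(s,n); c,d=ray(s,320,200); print(n,c,d,s["fx"],s["k1"])
E
```

```text
{'clock': 0.0, 'joint_pos': array([ 9.37427027e+01,  2.05906276e+01,  6.31867397e-01, -2.07329706e-02,
       -7.01350404e+01, -1.65066545e+01]), 'qvel': array([ 0.04443855, -0.00667449,  0.05024186,  0.0827178 ,  0.00042094,
       -0.04983844]), 'tau': array([-9.23497246e-04, -5.82717991e+01,  2.93057799e+01,  6.99729323e+00,
        7.03147991e-03, -1.64432313e-04]), 'tool_pos': array([0.14909071, 0.65811597, 0.40371514]), 'orientation': array([ 1.79904527e+02, -7.96700617e-03, -1.27710062e+01]), 'force': array([ 0.29279583,  0.08412391, -1.04294064]), 'moment': array([-0.01287428,  0.02195211,  0.05247226]), 'gripper_force': 0.0, 'opening': 0.08739032819470421}
top [ 0.36856081 -0.02197945  1.58567814] [ 0.11260227 -0.02459801 -0.99340101] 447.3944096730711 -0.07217837795671157
side [-0.01652932 -0.75879825  1.13949612] [ 0.39175437  0.54441608 -0.74189396] 431.2732951166448 0.006966615119468876
```

View pics/top.png

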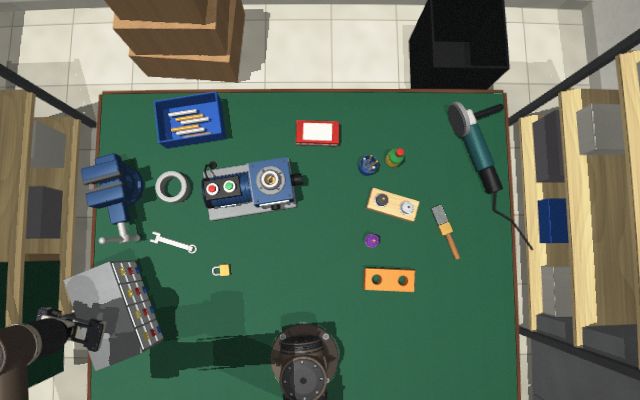

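View pics/side.png

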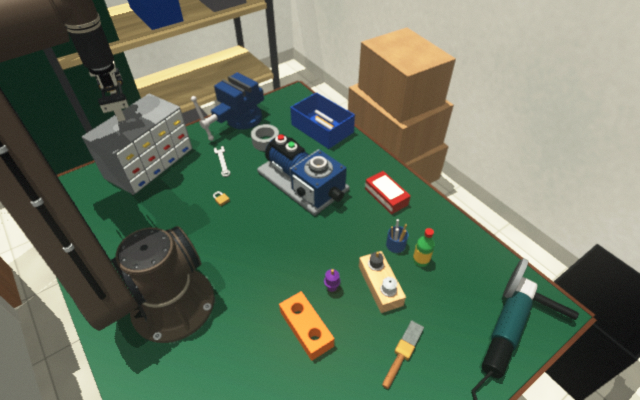

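Top view: the port is at about (270,180), the green button at (229,186) and the red one at (212,189). The stand's black chuck is at (382,200), the spare bright chuck at (407,208). The purple look-alike (372,240) and the orange block (390,279) are not meant. The side view shows the black chuck at (376,258) and the spare at (389,285).

Run:
```python
from h import *
t=snapshot("top"); s=snapshot("side")
def blob(im,lo,hi,box):
    x0,y0,x1,y1=box; h=cv2.cvtColor(im["color"],cv2.COLOR_RGB2HSV)[y0:y1,x0:x1]
    m=cv2.inRange(h,lo,hi); n,l,st,c=cv2.connectedComponentsWithStats(m); i=1+np.argmax(st[1:,4]); return c[i]+[x0,y0],st[i,4]
def tri(a,b):
    (c1,d1),(c2,d2)=a,b; A=np.stack([d1,-d2],1); k=np.linalg.lstsq(A,c2-c1,rcond=None)[0]
    p,q=c1+k[0]*d1,c2+k[1]*d2; return (p+q)/2,np.linalg.norm(p-q)
gt=blob(t,(45,120,100),(85,255,255),(220,177,238,196)); gs=blob(s,(45,120,80),(85,255,255),(284,138,300,155)); print(gt,gs)
print("green tri",tri(ray(t,*gt[0]),ray(s,*gs[0])), "z.14",onz(t,*gt[0],.14))
rt=blob(t,(0,150,100),(8,255,255),(203,180,221,198)); print("red z.14",onz(t,*rt[0],.14))
print("port",onz(t,270,180,.155),onz(s,320,161,.155),tri(ray(t,270,180),ray(s,320,161)))
print("chuck",onz(t,382,199.5,.086),onz(s,376,257,.086)); print("spare",onz(t,407,208,.086))
print("base corners",[onz(t,*p,0)[:2] for p in((209,220),(298,207))])
big=[cv2.resize(i["color"][y:y+h,x:x+w],None,fx=k,fy=k,interpolation=cv2.INTER_CUBIC) for i,x,y,w,h,k in((t,190,150,120,75,6),(t,340,140,120,75,6))]
a=np.vstack([cv2.resize(b,(480,300)) for b in big]); cv2.imwrite("pics/crop.png",a[...,::-1])
```

```text
(array([228.4516129 , 185.58064516]), np.int32(31)) (array([291. , 143.5]), np.int32(26))
green tri (array([0.57907568, 0.23834279, 0.15461467]), np.float64(0.001294266309121804)) z.14 [0.58180202 0.24069173 0.14      ]
red z.14 [0.57252794 0.29574716 0.14      ]
port [0.59687983 0.10366692 0.155     ] [0.60704634 0.10602821 0.155     ] (array([0.5989445 , 0.10113293, 0.16240921]), np.float64(0.007475262419097253))
chuck [ 0.53887073 -0.26915041  0.086     ] [ 0.53936322 -0.26625111  0.086     ]
spare [ 0.50934736 -0.35361029  0.086     ]
base corners [array([0.47940708, 0.33390447]), array([0.52374011, 0.01731947])]
```

View pics/crop.png

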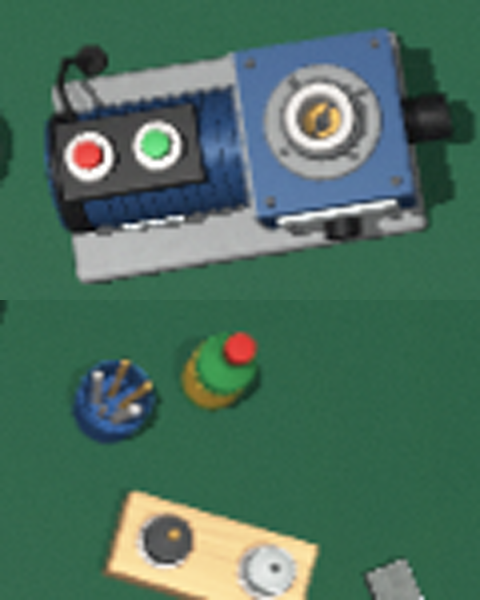

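Confirmed in the crop: the black collar with the brass drill is the left chuck in the wooden stand, next to the bright spare. Green is the button nearer the port. I set out now for above the green button.

```bash
R='python3 -m handwheel'
$R '[[-1,0,0,-1,0,0,0],[-1,0,0,-1,0,0,0],[-1,1,0.61,0,0,0,0],[-1,1,0.61,0,0,0,0],[-1,1,0.61,0,0,0,0]]' | tail -3
$R '[[-1,1,0.61,0,0,0,0],[-1,1,0.61,0,0,0,0],[-1,1,0.61,0,0,0,0],[-1,1,0.61,0,0,0,0],[-1,1,0.61,0,0,0,0]]' >/dev/null
$R '[[-1,1,0.61,0,0,0,0],[-1,1,0.61,0,0,0,0],[-1,1,0.61,0,0,0,0],[-1,1,0.61,0,0,0,0],[-1,1,0.61,0,0,0,0]]' >/dev/null
$R '[[-1,1,0.61,0,0,0,0],[-1,1,0.61,0,0,0,0],[-1,1,0.61,0,0,0,0],[-1,1,0.61,0,0,0,0],[-1,0,0,0,0,0,0]]'
python3 - <<'E'
from h import *
s=snapshot("wrist"); save(s,"w1"); o=get_obs(); print(o["tool_pos"],o["orientation"],o["joint_pos"],s["tool_from_camera"],s["fx"])
t=snapshot("top")
for n,p,z in(("oil",(398,152),.145),("tin",(369,164),.06)): print(n,onz(t,*p,z))
E
```

```text
force: [0.6, 0.8, -1.1]
opening: 0.0433
gripper_force: 0.0
clock: 2.7
tool_pos: [0.5076, 0.3091, 0.4543]
orientation: [180.0, 0.0, -12.9]
force: [-0.4, 0.8, -0.6]
opening: 0.0006
gripper_force: 0.0
[0.50700506 0.30981033 0.45438746] [ 1.79982344e+02  1.71262437e-02 -1.29076754e+01] [ 5.02573955e+01  1.13807614e+01 -5.44802746e+00 -7.63769922e-03
 -7.31946973e+01  2.68371414e+01] [[-1.16287431e-03 -9.67641225e-01 -2.52327383e-01  6.75530307e-02]
 [ 9.99999263e-01 -1.21331670e-03  4.43146834e-05 -5.74054101e-04]
 [-3.49033742e-04 -2.52327146e-01  9.67641922e-01  1.86579483e-02]
 [ 0.00000000e+00  0.00000000e+00  0.00000000e+00  1.00000000e+00]] 306.9353045895222
oil [ 0.68954166 -0.31656953  0.145     ]
tin [ 0.66623493 -0.23120733  0.06      ]
```

View pics/w1.png

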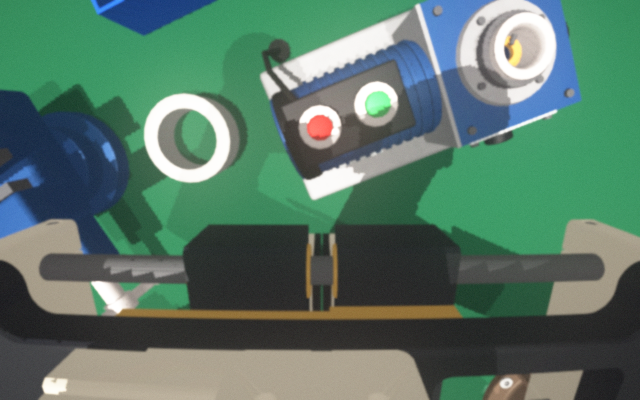

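The wrist view shows green at (377,103), red at (319,127) and the port rim at about (519,47). The shut fingertips are at (320,270).

```bash
cat >> h.py <<'E'
def hsvblob(im,lo,hi,box):
    x0,y0,x1,y1=box; h=cv2.cvtColor(im["color"],cv2.COLOR_RGB2HSV)[y0:y1,x0:x1]
    m=cv2.inRange(h,lo,hi); n,l,st,c=cv2.connectedComponentsWithStats(m); i=1+np.argmax(st[1:,4]); return c[i]+[x0,y0],st[i,2:5]
def togo(P,dz=0):
    o=get_obs(); R=Ro.from_euler('xyz',o["orientation"],degrees=True).as_matrix()
    return R.T@(np.array(P)-o["tool_pos"])/.025
E
python3 - <<'E'
from h import *
s=snapshot("wrist")
g,a=hsvblob(s,(45,150,120),(85,255,255),(358,84,398,124)); r,b=hsvblob(s,(0,150,100),(8,255,255),(300,108,340,148))
G=onz(s,*g,.152); Rd=onz(s,*r,.152); P=onz(s,519,47,.155); print(g,a,G,r,b,Rd,np.linalg.norm(G-Rd),P,np.linalg.norm(P-G))
print("togo",togo([G[0],G[1],.152+.178]), "heading",np.degrees(np.arctan2(*(Rd-G)[1::-1])))
E
```

```text
Traceback (most recent call last):
  File "h.py", line 17, in hsvblob
    m=cv2.inRange(h,lo,hi); n,l,st,c=cv2.connectedComponentsWithStats(m); i=1+np.argmax(st[1:,4]); return c[i]+[x0,y0],st[i,2:5]
                                                                              ~~~~~~~~~^^^^^^^^^^
ValueError: attempt to get argmax of an empty sequence
```

Run:
```python
from h import *
s=snapshot("wrist"); h=cv2.cvtColor(s["color"],cv2.COLOR_RGB2HSV); print(h[103,377],h[127,319])
g,a=hsvblob(s,(45,90,100),(85,255,255),(360,86,394,120)); r,b=hsvblob(s,(0,120,100),(10,255,255),(300,108,340,148))
G=onz(s,*g,.152); Rd=onz(s,*r,.152); P=onz(s,519,47,.155); print(g,a,G,r,b,Rd,np.linalg.norm(G-Rd),P,np.linalg.norm(P-G))
print("togo",togo([G[0],G[1],.152+.178]), "heading",np.degrees(np.arctan2(*(Rd-G)[1::-1])))
```

```text
[ 71  85 255] [  3 142 255]
[380.41176471 101.84      ] [ 25  25 425] [0.57872266 0.24161488 0.152     ] [321.57620042 125.39248434] [ 26  25 479] [0.57024403 0.29710527 0.152     ] 0.056134401610948015 [0.5990433 0.1146799 0.155    ] 0.12858622337162942
togo [3.449525   2.07866733 4.98524815] heading 98.6872955495757
```

```bash
R='python3 -m handwheel'
$R '[[-1,0.87,0.52,0,0,0,0],[-1,0.86,0.51,0,0,0,0],[-1,0.86,0.51,0,0,0,0],[-1,0.86,0.51,0,0,0,0],[-1,0,0,1,0,0,0]]' >/dev/null
$R '[[-1,0,0,1,0,0,0],[-1,0,0,1,0,0,0],[-1,0,0,1,0,0,0],[-1,0,0,0.7,0,0,0],[-1,0,0,0,0,0,0]]'
$R '[[-1,0,0,0.2,0,0,0],[-1,0,0,0.1,0,0,0],[-1,0,0,0,0,0,0]]'
$R '[[-1,0,0,0.2,0,0,0],[-1,0,0,0.05,0,0,0],[-1,0,0,0,0,0,0]]'
python3 -c "
from h import *
print(get_obs()['tool_pos'],get_obs()['force'])"
```

```text
clock: 4.15
tool_pos: [0.5787, 0.2427, 0.336]
orientation: [179.9, 0.1, -12.7]
force: [-0.5, -1.2, 0.3]
opening: 0.0004
gripper_force: 0.0
clock: 4.53
tool_pos: [0.5793, 0.2427, 0.3303]
orientation: [-179.9, -0.0, -12.8]
force: [-0.3, 0.8, 1.4]
opening: 0.0002
gripper_force: 0.7
clock: 4.9
tool_pos: [0.5794, 0.2427, 0.3244]
orientation: [-179.9, -0.1, -12.7]
force: [-2.1, 0.1, 7.0]
opening: 0.0004
gripper_force: 3.5
[0.57941595 0.24271705 0.32438933] [-2.08165494  0.07649968  7.02603576]
```

```bash
R='python3 -m handwheel'
$R '[[-1,0,0,0.08,0,0,0],[-1,0,0,0,0,0,0],[-1,0,0,0,0,0,0]]'
$R '[[-1,0,0,-0.4,0,0,0],[-1,0,0,-1,0,0,0],[-1,0,0,-1,0,0,0],[-1,0,0,-1,0,0,0],[-1,0,0,-1,0,0,0]]'
```

```text
clock: 5.28
tool_pos: [0.5793, 0.2426, 0.3242]
orientation: [-179.9, -0.1, -12.7]
force: [-6.6, 0.2, 18.7]
opening: 0.0004
gripper_force: 9.0
clock: 5.9
tool_pos: [0.579, 0.2423, 0.4318]
orientation: [180.0, 0.0, -12.8]
force: [-0.3, 0.3, -0.1]
opening: 0.0005
gripper_force: 0.0
```

Pressed until it bottomed (18.7 N) and released. Next I pass over the port and look on the way to the chuck, opening the gripper.

```bash
R='python3 -m handwheel'
$R '[[0.4,-0.3,1,-0.5,0,0,0],[0.4,-0.3,1,-0.5,0,0,0],[0.4,0,1,0,0,0,0],[0.4,0,1,0,0,0,0],[0.4,0,1,0,0,0,0]]' >/dev/null
$R '[[0.4,0,0,0,0,0,0],[0.4,0,0,0,0,0,0]]'
python3 - <<'E'
from h import *
o=get_obs();print(o["tool_pos"])
s=snapshot("wrist"); save(s,"w2"); R,t=cam(s)
print("pred",R@[.597,.11,.155]+t)
E
```

```text
clock: 6.78
tool_pos: [0.5371, 0.1234, 0.4562]
orientation: [180.0, 0.0, -12.8]
force: [0.7, 0.0, -0.3]
opening: 0.0603
gripper_force: 0.0
[0.53706947 0.12344349 0.45619801]
pred [ 0.00068502 -0.06543002  0.27489427]
```

View pics/w2.png

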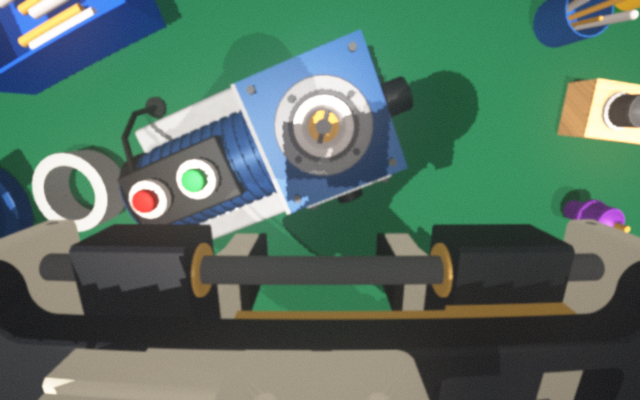

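The port's bright rim is centred near (324,117), its grey base disc near (323,125), and green is at (193,180).

Run:
```python
from h import *
s=snapshot("wrist"); h=cv2.cvtColor(s["color"],cv2.COLOR_RGB2HSV)
x0,y0=280,70; c=h[y0:170,x0:370]
for v in(200,225):
    m=((c[...,1]<60)&(c[...,2]>v)).astype(np.uint8)
    cs,_=cv2.findContours(m,cv2.RETR_EXTERNAL,cv2.CHAIN_APPROX_NONE); k=max(cs,key=cv2.contourArea)
    print(v,len(cs),cv2.contourArea(k),cv2.boundingRect(k),cv2.minEnclosingCircle(k),cv2.fitEllipse(k))
m=((c[...,1]<60)&(c[...,2]>225))
for u,vv in((324,117),(323,117),(324,113)): print(onz(s,u,vv,.155))
g,a=hsvblob(s,(45,90,100),(85,255,255),(176,163,210,197)); print(g,onz(s,*g,.152), "ring r px",.027*s["fx"]/.2749*np.sqrt(1.0))
cv2.imwrite("pics/p.png",cv2.resize(s["color"][y0:170,x0:370],None,fx=6,fy=6,interpolation=cv2.INTER_CUBIC)[...,::-1])
```

```text
200 4 1359.0 (0, 4, 89, 77) ((42.97774887084961, 53.46473693847656), 49.66147232055664) ((46.497344970703125, 66.248779296875), (93.00745391845703, 116.3371810913086), 171.69998168945312)
225 4 757.0 (10, 6, 78, 34) ((48.5, 30.5), 39.42724609375) ((49.553741455078125, 29.549236297607422), (41.82780456542969, 67.4114761352539), 104.16825103759766)
[0.60785966 0.1060331  0.155     ]
[0.60805712 0.10690111 0.155     ]
[0.61122661 0.105273   0.155     ]
[193.74820144 179.70263789] [0.57983604 0.23946458 0.152     ] ring r px 30.146428606464536
```

View pics/p.png

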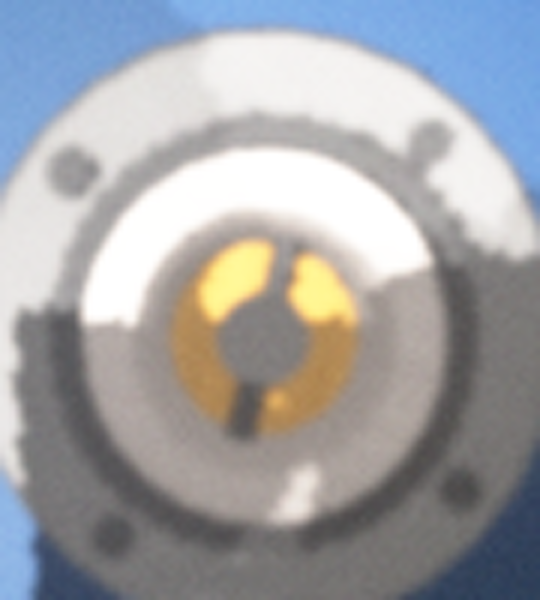

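The crop shows the whole rim, centred at (324,126) with radius 30 px as expected. It also shows the two dark pins. I'll use their direction only as a hint and confirm it by feel, since the chuck's slot is hidden. Next: travel to above the chuck and turn the fingers across the stand, so the grip line stays off the spare.

```bash
R='python3 -m handwheel'
python3 - <<'E'
from h import *
s=snapshot("wrist"); print("port",onz(s,323.8,126,.155))
a,b=onz(s,327.5,113.7,.131),onz(s,320.8,138.3,.131); print("pins",a,b,np.degrees(np.arctan2(*(b-a)[1::-1])))
E
$R '[[0.4,0.23,1,0,0,0,0],[0.4,0.23,1,0,0,0,0],[0.4,0.23,1,0,0,0,0],[0.4,0.23,1,0,0,0,0],[0.4,0.23,1,0,0,0,0]]' >/dev/null
$R '[[0.4,0.23,1,0,0,0,0],[0.4,0.23,1,0,0,0,0],[0.4,0.23,1,0,0,0,0],[0.4,0.23,1,0,0,0,0],[0.4,0.23,1,0,0,0,0]]' >/dev/null
$R '[[0.4,0.23,1,0,0,0,0],[0.4,0.23,1,0,0,0,0],[0.4,0.23,1,0,0,0,0],[0.4,0.23,1,0,0,0,0],[0.4,0.3,1,0,0,0,0]]' >/dev/null
$R '[[0.4,0,0,0.5,0,0,-1],[0.4,0,0,0.5,0,0,-1],[0.4,0,0,0.5,0,0,-1],[0.4,0,0,0.5,0,0,-1],[0.4,0,0,0,0,0,-1]]' >/dev/null
$R '[[0.4,0,0,0,0,0,-1],[0.4,0,0,0,0,0,-1],[0.4,0,0,0,0,0,-1],[0.4,0,0,0,0,0,-1],[0.4,0,0,0,0,0,-1]]' >/dev/null
$R '[[0.4,0,0,0,0,0,-1],[0.4,0,0,0,0,0,-1],[0.4,0,0,0,0,0,-1],[0.4,0,0,0,0,0,-1],[0.4,0,0,0,0,0,0]]'
python3 - <<'E'
from h import *
o=get_obs();print(o["tool_pos"],o["orientation"],o["joint_pos"])
s=snapshot("wrist"); save(s,"w3")
E
```

```text
port [0.60022807 0.10812677 0.155     ]
pins [0.61049484 0.10195008 0.131     ] [0.5891462  0.11343595 0.131     ] 151.7191189236669
clock: 10.68
tool_pos: [0.5403, -0.261, 0.4061]
orientation: [-180.0, 0.0, 71.2]
force: [0.5, -0.1, -0.3]
opening: 0.0611
gripper_force: 0.0
[ 0.54026304 -0.2609556   0.40611911] [-1.79975202e+02  5.00206915e-03  7.12313175e+01] [-7.13806129e+00  1.34969733e+01 -9.04486298e+00 -1.08216934e-04
 -6.74834611e+01  1.68369419e+02]
```

View pics/w3.png

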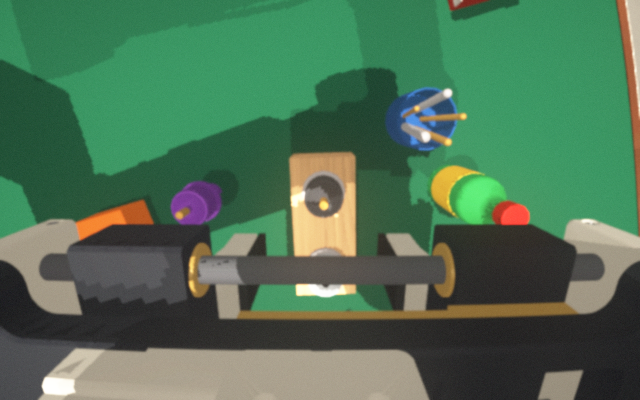

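The wrist view shows the black collar at about (323,195) with the brass drill tip at (324,205), midway between the open fingers. The spare is at (326,270) and the stand is square to the image.

Run:
```python
from h import *
s=snapshot("wrist"); g,a=hsvblob(s,(10,90,90),(35,255,255),(315,196,333,214)); print(g,a)
h=cv2.cvtColor(s["color"],cv2.COLOR_RGB2HSV)[165:230,296:352]; m=((h[...,2]<110)).astype(np.uint8)
n,l,st,c=cv2.connectedComponentsWithStats(m); print(st[1:],c[1:]+[296,165])
A=onz(s,*g,.110); B=onz(s,323,197,.086); print(A,B)
for P in(A,B): print(togo([P[0],P[1],.078+.159]))
```

```text
[323.2920354  203.61946903] [ 11  14 113]
[[ 11  11  35  39 737]] [[325.89280868 193.30529172]]
[ 0.53999162 -0.26617405  0.11      ] [ 0.54006107 -0.26559645  0.086     ]
[-0.195683    0.06307085  6.76796839]
[-0.17292289  0.05822472  6.76796836]
```

```bash
R='python3 -m handwheel'
$R '[[0.4,-0.2,0.06,1,0,0,0],[0.4,0,0,1,0,0,0],[0.4,0,0,1,0,0,0],[0.4,0,0,1,0,0,0],[0.4,0,0,1,0,0,0]]' >/dev/null
$R '[[0.4,0,0,1,0,0,0],[0.4,0,0,0.5,0,0,0],[0.4,0,0,0.26,0,0,0],[0.4,0,0,0,0,0,0]]'
$R '[[-1,0,0,0,0,0,0],[-1,0,0,0,0,0,0],[-1,0,0,0,0,0,0],[-1,0,0,0,0,0,0]]'
```

```text
clock: 11.9
tool_pos: [0.5399, -0.2665, 0.2376]
orientation: [180.0, 0.0, 71.2]
force: [-0.0, 0.1, 0.7]
opening: 0.061
gripper_force: 0.0
clock: 12.4
tool_pos: [0.5399, -0.2665, 0.238]
orientation: [179.9, -0.0, 71.2]
force: [0.2, 0.3, 3.7]
opening: 0.0395
gripper_force: 30.0
```

```bash
R='python3 -m handwheel'
$R '[[-1,0,0,-0.4,0,0,0],[-1,0,0,-0.8,0,0,0],[-1,0,0,-1,0,0,0],[-1,0,0,-1,0,0,0],[-1,0,0,-1,0,0,0]]' 
$R '[[-1,0,0,-1,0,0,0],[-1,0,0,-1,0,0,0],[-1,0,0,-1,0,0,0],[-1,0,0,-1,0,0,0],[-1,0,0,-0.6,0,0,0]]' >/dev/null
$R '[[-1,1,-0.17,0,0,0,0],[-1,1,-0.17,0,0,0,0],[-1,1,-0.17,0,0,0,0],[-1,1,-0.17,0,0,0,0],[-1,1,-0.17,0,0,0,0]]' >/dev/null
$R '[[-1,1,-0.17,0,0,0,0],[-1,1,-0.17,0,0,0,0],[-1,1,-0.17,0,0,0,0],[-1,1,-0.17,0,0,0,0],[-1,1,-0.17,0,0,0,0]]' >/dev/null
$R '[[-1,1,-0.17,0,0,0,0],[-1,1,-0.17,0,0,0,0],[-1,1,-0.17,0,0,0,0],[-1,1,-0.17,0,0,0,0],[-1,1,-0.17,0,0,0,0]]' >/dev/null
$R '[[-1,0,0,0,0,0,0],[-1,0,0,0,0,0,0]]'
python3 - <<'E'
from h import *
o=get_obs();print(o["tool_pos"],o["joint_pos"])
s=snapshot("wrist"); save(s,"w4"); print(togo([.6002,.1081,.40]))
E
```

```text
clock: 13.02
tool_pos: [0.5393, -0.2664, 0.3433]
orientation: [-180.0, -0.0, 71.2]
force: [1.2, 0.8, -2.6]
opening: 0.0398
gripper_force: 30.0
clock: 15.78
tool_pos: [0.6, 0.1093, 0.4572]
orientation: [-180.0, 0.0, 71.3]
force: [-0.1, 0.0, -2.3]
opening: 0.0393
gripper_force: 30.0
[0.59995492 0.10934147 0.45720278] [ 2.86602216e+01  1.28212005e+01 -3.23966352e+00  6.38440014e-04
 -7.39724808e+01  1.32597529e+02]
[-0.02834592  0.02260787  2.29229292]
```

View pics/w4.png

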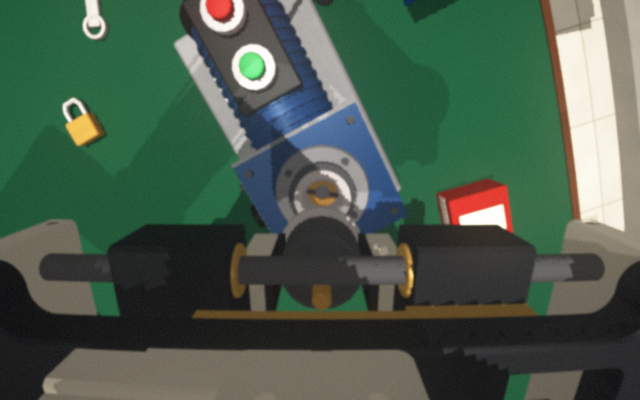

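The chuck is held upright over the port with the rim straight below it, and both buttons are up. I lower now.

```bash
R='python3 -m handwheel'
$R '[[-1,-0.04,0.02,0.8,0,0,0],[-1,0,0,0.8,0,0,0],[-1,0,0,0.8,0,0,0],[-1,0,0,0.4,0,0,0],[-1,0,0,0.4,0,0,0]]'
$R '[[-1,0,0,0.2,0,0,0],[-1,0,0,0.2,0,0,0],[-1,0,0,0.2,0,0,0],[-1,0,0,0,0,0,0]]'
$R '[[-1,0,0,0.1,0,0,0],[-1,0,0,0.1,0,0,0],[-1,0,0,0,0,0,0]]'
```

```text
clock: 16.45
tool_pos: [0.6003, 0.1077, 0.3775]
orientation: [180.0, -0.0, 71.2]
force: [-0.4, -0.5, -2.6]
opening: 0.0393
gripper_force: 30.0
clock: 16.95
tool_pos: [0.6, 0.108, 0.3621]
orientation: [-180.0, 0.0, 71.2]
force: [-0.1, -0.4, -2.7]
opening: 0.0395
gripper_force: 30.0
clock: 17.32
tool_pos: [0.6, 0.108, 0.3572]
orientation: [-180.0, 0.0, 71.2]
force: [-0.2, -0.4, -2.4]
opening: 0.0393
gripper_force: 30.0
```

```bash
R='python3 -m handwheel'
$R '[[-1,0,0,0.1,0,0,0],[-1,0,0,0,0,0,0]]'
$R '[[-1,0,0,0.06,0,0,0],[-1,0,0,0,0,0,0]]'
```

```text
clock: 17.58
tool_pos: [0.6001, 0.108, 0.3547]
orientation: [-180.0, 0.0, 71.2]
force: [-0.8, 0.1, -2.6]
opening: 0.0393
gripper_force: 30.0
clock: 17.82
tool_pos: [0.6001, 0.108, 0.3533]
orientation: [-180.0, 0.0, 71.2]
force: [0.6, -0.7, -2.5]
opening: 0.0393
gripper_force: 30.0
```

```bash
R='python3 -m handwheel'
$R '[[-1,0,0,0.06,0,0,0],[-1,0,0,0,0,0,0]]'
$R '[[-1,0,0,0.04,0,0,0],[-1,0,0,0,0,0,0]]'
```

```text
clock: 18.08
tool_pos: [0.6003, 0.1081, 0.352]
orientation: [180.0, -0.0, 71.2]
force: [0.9, 1.1, -2.1]
opening: 0.0395
gripper_force: 30.0
clock: 18.32
tool_pos: [0.6003, 0.1081, 0.3511]
orientation: [180.0, -0.0, 71.2]
force: [0.8, 1.2, -1.5]
opening: 0.0393
gripper_force: 30.0
```

```bash
R='python3 -m handwheel'
$R '[[-1,0,0,0.04,0,0,0],[-1,0,0,0,0,0,0]]'
$R '[[-1,0,0,0.04,0,0,0],[-1,0,0,0,0,0,0]]'
```

```text
clock: 18.58
tool_pos: [0.6003, 0.1081, 0.3503]
orientation: [180.0, -0.0, 71.2]
force: [-0.0, 1.7, 1.9]
opening: 0.0396
gripper_force: 30.0
clock: 18.82
tool_pos: [0.6004, 0.108, 0.3494]
orientation: [179.9, -0.0, 71.3]
force: [0.5, 0.2, 3.9]
opening: 0.0392
gripper_force: 30.0
```

```bash
R='python3 -m handwheel'
$R '[[-1,0,0,0.06,0,0,0],[-1,0,0,0,0,0,0]]'
$R '[[-1,0,0,0.06,0,0,0],[-1,0,0,0,0,0,0]]'
```

```text
clock: 19.08
tool_pos: [0.6004, 0.1081, 0.3477]
orientation: [179.9, -0.0, 71.2]
force: [1.9, 0.1, 3.3]
opening: 0.0396
gripper_force: 30.0
clock: 19.32
tool_pos: [0.6004, 0.1081, 0.3467]
orientation: [179.9, -0.0, 71.3]
force: [0.7, 2.4, 6.0]
opening: 0.0393
gripper_force: 30.0
```

```bash
R='python3 -m handwheel'
$R '[[-1,0,0,0.06,0,0,0],[-1,0,0,0,0,0,0]]'
$R '[[-1,0,0,0.06,0,0,0],[-1,0,0,0,0,0,0]]'
$R '[[-1,0,0,0.06,0,0,0],[-1,0,0,0,0,0,0]]'
python3 - <<'E'
from h import *
save(snapshot("wrist"),"w5"); s=snapshot("side"); cv2.imwrite("pics/s5.png",cv2.resize(s["color"][100:200,250:400],None,fx=5,fy=5,interpolation=cv2.INTER_CUBIC)[...,::-1])
E
```

```text
clock: 19.58
tool_pos: [0.6004, 0.1081, 0.3455]
orientation: [179.9, -0.1, 71.3]
force: [-0.4, 1.2, 7.5]
opening: 0.0396
gripper_force: 30.0
clock: 19.82
tool_pos: [0.6004, 0.1081, 0.3442]
orientation: [179.9, -0.1, 71.3]
force: [-0.2, 2.1, 10.2]
opening: 0.0394
gripper_force: 30.0
clock: 20.08
tool_pos: [0.6004, 0.1082, 0.343]
orientation: [179.9, -0.1, 71.3]
force: [-2.1, 1.8, 11.6]
opening: 0.0394
gripper_force: 30.0
```

View pics/s5.png

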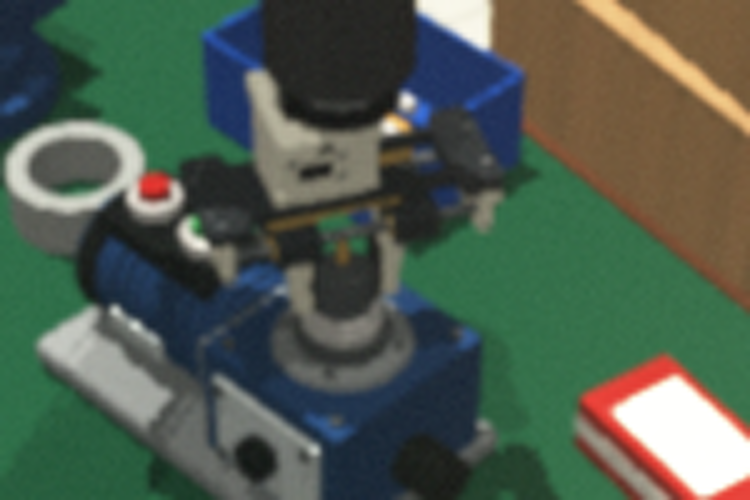

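The side crop shows the chuck deep in the port between the fingers, with its flange at or near the rim and both buttons up. A firmer push will show whether there is a hard stop.

```bash
R='python3 -m handwheel'
$R '[[-1,0,0,0.06,0,0,0],[-1,0,0,0,0,0,0]]'
$R '[[-1,0,0,0.06,0,0,0],[-1,0,0,0,0,0,0]]'
$R '[[-1,0,0,0.06,0,0,0],[-1,0,0,0,0,0,0]]'
python3 - <<'E'
from h import *
s=snapshot("wrist"); cv2.imwrite("pics/w6.png",cv2.resize(s["color"][180:310,230:410],None,fx=4,fy=4,interpolation=cv2.INTER_CUBIC)[...,::-1]); print(get_obs()["moment"])
E
```

```text
clock: 20.42
tool_pos: [0.6003, 0.1081, 0.3429]
orientation: [179.9, -0.1, 71.3]
force: [-5.8, 2.0, 21.1]
opening: 0.0395
gripper_force: 30.0
clock: 20.68
tool_pos: [0.6002, 0.1081, 0.3428]
orientation: [179.8, -0.1, 71.3]
force: [-9.2, 2.2, 30.7]
opening: 0.0391
gripper_force: 30.0
clock: 20.92
tool_pos: [0.6001, 0.1081, 0.3428]
orientation: [179.8, -0.1, 71.3]
force: [-14.5, 2.0, 38.8]
opening: 0.0394
gripper_force: 30.1
[0.95583124 5.56632246 0.05713223]
```

View pics/w6.png

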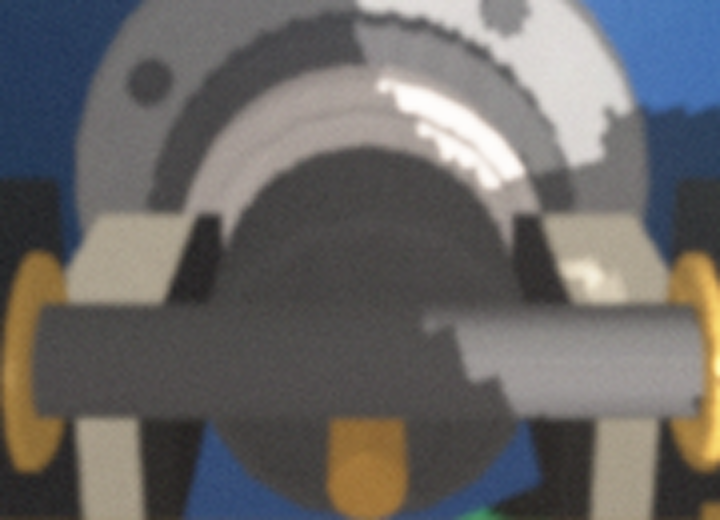

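A hard stop at TCP z 0.343 puts the chuck's origin at 0.121, exactly home, and far below where it would stand on the pins. The crop shows the flange flat on the rim, concentric with it. I ease the push a little and hand in.

```bash
R='python3 -m handwheel'
$R '[[-1,0,0,-0.08,0,0,0],[-1,0,0,0,0,0,0],[-1,0,0,0,0,0,0],[-1,0,0,0,0,0,0]]'
python3 -c "
from h import *
o=get_obs(); print(o['tool_pos'],o['force'],o['gripper_force'])
if o['force'][2]>15 and o['tool_pos'][2]<.3435: print(close_job())"
```

```text
clock: 21.48
tool_pos: [0.6002, 0.1081, 0.3428]
orientation: [179.8, -0.1, 71.3]
force: [-8.6, 2.4, 27.3]
opening: 0.0395
gripper_force: 30.0
[0.60021457 0.10812353 0.34281163] [-8.57881231  2.39364171 27.26276959] 30.02915471792221
the job is handed in; nothing more can be done
None
```

I handed the job in at 21.5 s: the green button was pressed fully and released, and the black-collared chuck is in the port, still gripped and pushed against a hard stop at the fully-home height. It dropped past the pins without needing a turn. The hand-in call returned no verdict, so I have not seen how it was judged.

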